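# Snap the cap onto the chocolate sauce bottle and keep it pressed

### The arm

A 6-joint arm with a two-finger parallel gripper is mounted at the origin on the work surface. World frame = base frame: x ahead of the robot, y to its left, z up, the work surface at z = 0. Lengths are in m, angles in rad, forces in N, time in s.
With the tool pointing down it reaches from about 0.35 to 0.725 m from the base axis. Payload 6 kg.
Tool frame: the origin (TCP) lies between the finger pads; the fingertips stand 17 mm ahead of it and the grasp point (between the pads) lies 2 mm behind it; z points along the fingers, y is the direction in which the jaws open and shut (so a half turn about z gives the same grasp; the last joint's range is limited). The gripper opens to 85 mm and grips with 20 to 120 N. Pads are 22 mm wide; open, the fingers measure 114 mm over their backs; the gripper's body (76 mm by 85 mm) begins 54 mm behind the grasp point. The pads swing forward as they close: fully open they stand 13 mm farther back than shut.
Start: joints at [-0.919, 0.04, 0.085, 0, -1.615, -0.334], TCP at [0.187, -0.57, 0.248] pointing down, gripper open.
Joint ranges: [-2.56, 2.56], [-1.29, 2.01], [-1.08, 1.49], [-3.29, 1.98], [-2.81, -0.18], [-2.99, 2.99]. Speed limits (rad/s): [2.57, 2.57, 3.01, 3.14, 3.14, 3.14].

### API

Orientations are given as a unit quaternion [w, x, y, z].
In Python, from workcell import sense, vision, hand_in gives the robot as it stands.
- The arm moves only by the tool servo_tool, never from a script. Its argument "rows" is a list of rows, each a list of 6 numbers: the shift along the world's x, y, z in units of 30 mm (1.0 is 30 mm), then the turn, a rotation vector about the world's x, y, z in rad. A call has 1 to 10 rows; each row is the pose to reach, as a shift and turn from the pose measured when the call began; what a row does not reach only later rows make up. A row lasts 1/10 s, in which the tool goes at most 50 mm and 8.59 degrees, less where a joint would pass 70% of its speed; a pose out of reach is approached as far as the arm can. A call with a gripper value outside its range is refused whole. "jaw" is the opening, from -1 (shut) to 1 (fully open), so that 0 is half open, set as the call begins (left out, the last holds). The fingers move at their own pace and stop on an object; the grip force is fixed at half the most. Time passes only in rows, so rows that repeat a pose let the fingers close. It gives the time, the measured TCP pose, the force and the opening at its end, in the units of the state.
- sense(): the state, without advancing time (a new reading comes with each control period).
- vision.read_camera(name): name is "side" or "top"; returns the picture (384x512x3 uint8, blue, green, red); there is no depth.
- vision.camera_model(name): a dict with "fov_y" (degrees; the focal length in pixels is half the picture's height over the tangent of half this angle, whatever the lens; pixels are square), "cx", "cy" (the principal point, pixels), "R" (3x3) and "t" (3): a world point X has camera coordinates R X + t. Camera axes: x right, y down, z forward; pixel columns grow to the right and rows downward; lengths in m; the calibration is good to about 2 mm. A picture is of the moment at which its call begins. camera_model takes no time and is no camera call.
- hand_in(): hands the job in, once; it reports no verdict.
The state is a dict: "time": time; "q": joint angles; "joint_vel": joint speeds; "tau": joint torques, N m; "eef_pos": TCP position; "tool_rot": TCP orientation; "ft_force": force on the tool from outside, world axes, zero at the start; "torque": the same for the moment, N m; "width": finger opening in m.
Only numpy, scipy, OpenCV 4.12 (cv2) and the standard library are available. Lean on these libraries where they do the work, as an engineer would, in place of code of your own. Each camera call takes 0.05 s, during which the arm holds its last target.

### The job

The chocolate sauce bottle was left open after decorating the log: take its orange snap cap from the chopping board, set it over the bottle's spout and press it straight down until it clicks home. Do not let up after the click: keep pushing the cap down with about 10 N and finish like that, still pressing on it, with the bottle standing upright about where it was. Leave the log, the fork and the closed pink bottle alone.

Things in the scene. Friction and masses are not known exactly. Their poses are not given: they have to be found in the camera images.
- cap_mid (a point): the snap cap, an orange ribbed round cap 30 mm across, 30 mm tall, 18 g, flat closed top, open mouth below; it starts upright, mouth down, on the board. The point is its centre, 15 mm above the rim; z axis to the closed top. Inside the mouth a raised ring 19 mm across, then a bore 24 mm across, 25 mm deep
- sauce_bottle: the open squeeze bottle, dark brown, paper label, 56 mm across, about 0.4 kg, loose on the table; origin at the centre of its underside, z up. Shoulder 92 to 115 mm up, then a cream ribbed collar 30 mm across to 132 mm up, its top a ledge round the spout. With the cap home its rim is on this ledge: cap centre 147, top 162 mm up. At the click a gripped cap may lift the bottle 2 mm
- spout_tip (a point): tip of the brown bottle's bare cream spout, on its axis 156 mm above its underside. 8 mm across at the tip, a cone to 17 mm across 10 mm below, then straight to the ledge 24 mm below; a springy snap bead 22 mm across lies 17 mm below the tip. A cap merely set on rests on the bead about 8 mm too high; some 10 N straight down pass it, then the resistance drops and the cap sinks to the ledge
- closed_mid (a point): a second, pink squeeze bottle of the same shape with its own cap already on, 162 mm tall, standing on the table; the point is on its axis 80 mm up. To be left alone
- log_mid (a point): a small dark brown chocolate log cake, 130 mm long (x), about 62 mm wide and 62 mm high, lying on the chopping board; the point is its centre, 30 mm above the board. To be left alone
- fork_mid (a point): a steel fork 195 mm long (x), 6 mm thick, lying on the table beyond the board; the point is its middle. To be left alone
- board: white plastic chopping board 220 x 300 x 8 mm (x, y, z), fixed; origin at the centre of its underside on the table
Things that resemble listed ones, but are neither listed nor needed, are in the scene too. What is shaped like the sauce_bottle but yellow is not meant.

How it is judged:
By the outcome, as a careful person would: the job done as asked, in the order asked, and still so for the second after the job is handed in, while the arm keeps its last pose, push and grip.
It also fails if it takes over 48 s, if anything falls off the work surface, if the arm or the gripper's body presses on something with over 40 N, if the wrist force passes 120 N, or if a joint passes its speed limit or range.

## Working session

There is one attempt and no reset: what is moved stays moved. The work goes in short steps, Python scripts to look and compute and a tool call to move; the robot and the scene stay as the last step left them, time stands still between calls to the robot, and variables do not carry over. Pictures are saved under pics/ and viewed, and the job is handed in when it is done.

Besides the shell and the picture viewer there is one more tool, called after "Call:" as name([rows], argument=value, ...), one row to a line, values as JSON. servo_tool: Moves the arm, as the interface text tells. Its arguments: {"type":"object","properties":{"rows":{"type":"array","items":{"type":"array","items":{"type":"number"}}},"jaw":{"type":"number"}},"required":["rows"]}

```bash
mkdir -p pics; ls
python3 - <<'E'
from workcell import sense, vision
import cv2
for n in("side","top"):
    cv2.imwrite(f"pics/{n}0.png",vision.read_camera(n)); m=vision.camera_model(n); print(n,m)
s=sense();print(s)
E
```

```text
pics
side {'fov_y': 57.28173732744441, 'cx': 257.2152560264663, 'cy': 192.79850681082655, 'R': array([[-0.95982824, -0.28002049,  0.01784011],
       [-0.16998825,  0.52972962, -0.8309576 ],
       [ 0.22323472, -0.80060918, -0.55604964]]), 't': array([0.58754914, 0.20404689, 0.71903508])}
top {'fov_y': 45.48196288569551, 'cx': 263.53935250439895, 'cy': 197.2497979981434, 'R': array([[ 0.00495815, -0.99997987, -0.0039604 ],
       [-0.98019955, -0.00407601, -0.19797025],
       [ 0.19795012,  0.00486355, -0.98020003]]), 't': array([-0.00993059,  0.61844669,  1.16679453])}
{'time': 0.1, 'q': array([-9.19306698e-01,  4.07384194e-02,  8.38942811e-02, -3.98475148e-04,
       -1.61550657e+00, -3.33737855e-01]), 'joint_vel': array([ 0.00215055, -0.00024225,  0.00281993,  0.00130487,  0.00027639,
        0.00045368]), 'tau': array([-7.14833717e-03, -3.69345438e+01,  3.48276758e+01,  6.95192188e+00,
       -4.69849110e-03, -1.77109037e-06]), 'eef_pos': array([ 0.1874603 , -0.56967319,  0.24737916]), 'tool_rot': array([-1.92177395e-04, -1.58216941e-01,  9.87404049e-01,  7.78915311e-04]), 'ft_force': array([ 0.49833329,  0.1814105 , -0.74637273]), 'torque': array([-0.00506133, -0.02954232,  0.01250476]), 'width': 0.08508795649255287}
```

View pics/side0.png

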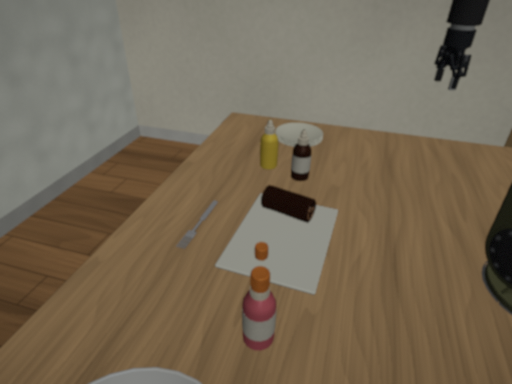

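View pics/top0.png

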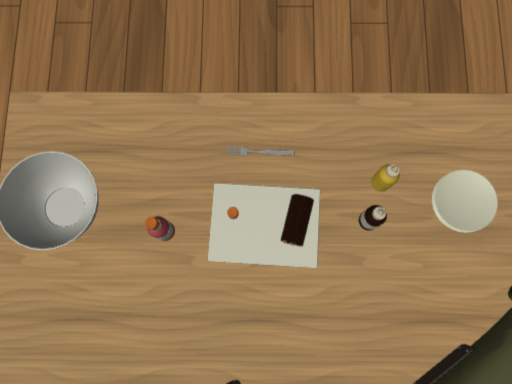

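Candidates: the orange loose cap is at side (261,250) / top (233,213). The pink bottle's own orange cap is at side (260,278) / top (153,222), and is not wanted. The brown open bottle is at side (301,160) / top (373,217), and the yellow lookalike at side (269,150) / top (385,178) is not meant. Next I crop close and measure.

```bash
cat > h.py <<'E'
import numpy as np, cv2
from workcell import vision
M={n:vision.camera_model(n) for n in("side","top")}
def ray(n,p):
    m=M[n]; f=192/np.tan(np.radians(m["fov_y"]/2)); d=m["R"].T@np.array([(p[0]-m["cx"])/f,(p[1]-m["cy"])/f,1]); return -m["R"].T@m["t"], d/np.linalg.norm(d)
def plane(n,p,z):
    o,d=ray(n,p); return o+d*(z-o[2])/d[2]
def two(ps,pt):
    o1,d1=ray("side",ps);o2,d2=ray("top",pt)
    k=np.linalg.lstsq(np.c_[d1,-d2],o2-o1,rcond=None)[0]; a,b=o1+k[0]*d1,o2+k[1]*d2
    return (a+b)/2,np.linalg.norm(a-b)
def proj(n,X):
    m=M[n]; f=192/np.tan(np.radians(m["fov_y"]/2)); c=m["R"]@X+m["t"]; return np.array([m["cx"]+f*c[0]/c[2],m["cy"]+f*c[1]/c[2]])
E
python3 - <<'E'
from h import *
out=[]
for n,cs in (("side",[(301,155),(261,250)]),("top",[(375,212),(233,213)])):
    I=cv2.imread(f"pics/{n}0.png")
    for x,y in cs: out.append(cv2.resize(I[y-32:y+32,x-32:x+32],(384,290+94),interpolation=cv2.INTER_CUBIC)[:, :])
    h=cv2.cvtColor(I,cv2.COLOR_BGR2HSV); o=cv2.inRange(h,(5,150,100),(16,255,255))
    k,l,st,c=cv2.connectedComponentsWithStats(o)
    for i in range(1,k):
        if 20<st[i,4]<1000: print(n,"orange",st[i],c[i])
    w=cv2.inRange(h,(0,0,150),(180,40,255)); k,l,st,c=cv2.connectedComponentsWithStats(w)
    for i in range(1,k):
        if 3000<st[i,4]<20000 and abs(c[i][0]-270)<30:
            cn=max(cv2.findContours((l==i).astype(np.uint8),0,2)[0],key=cv2.contourArea)
            b=cv2.approxPolyDP(cv2.convexHull(cn),6,True)[:,0]; P=[plane(n,q,.008) for q in b]; print(n,b.tolist(),np.round(P,3).tolist())
cv2.imwrite("pics/crop.png",cv2.resize(np.vstack([np.hstack(out[:2]),np.hstack(out[2:])]),(600,600)))
E
```

```text
side orange [256 243  11  16 154] [261.19480519 250.48051948]
side orange [250 267  19  25 372] [259.99193548 278.99462366]
top orange [228 208  10  10  83] [232.51807229 212.37349398]
top orange [145 217  12  13 128] [150.546875  222.8515625]
top [[319, 190], [315, 267], [208, 259], [215, 184]] [[0.651, -0.163, 0.008], [0.437, -0.148, 0.008], [0.457, 0.144, 0.008], [0.667, 0.13, 0.008]]
```

View pics/crop.png

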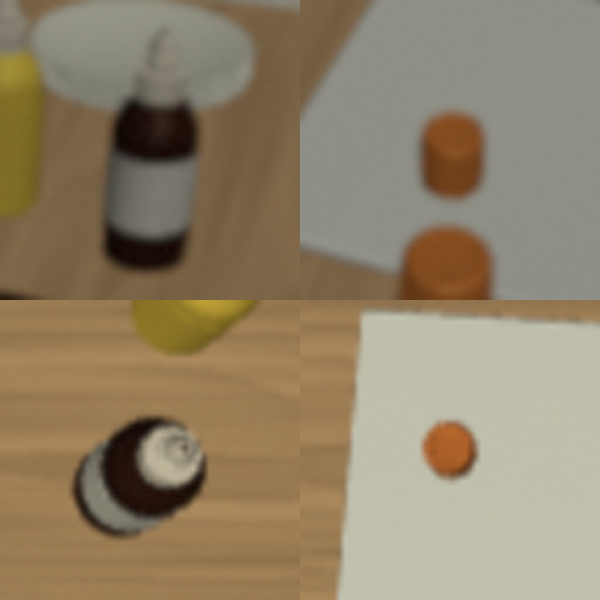

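Run:
```python
from h import *
for n in M: print(n,"cam",-M[n]["R"].T@M[n]["t"], M[n].keys())
print("tip",two((303.8,129.8),(382,211.3)), plane("top",(382,211.3),.156),plane("side",(303.8,129.8),.156))
print("captop",two((261.6,246.8),(232.8,211.8)), plane("top",(232.8,211.8),.038),plane("side",(261.6,246.8),.038))
I=cv2.imread("pics/top0.png"); h=cv2.cvtColor(I,cv2.COLOR_BGR2HSV)
# table far edge straightness
g=cv2.GaussianBlur(cv2.cvtColor(I,cv2.COLOR_BGR2GRAY),(0,0),1.5).astype(float)
xs=range(15,510,30); print([ (x,80+int(np.argmax(np.diff(h[80:110,x-3:x+4,2].astype(float).mean(1))))) for x in xs])
w=cv2.inRange(h,(0,0,150),(60,60,255)); k,l,st,c=cv2.connectedComponentsWithStats(w); i=l[230,260]
cn=max(cv2.findContours((l==i).astype(np.uint8),0,2)[0],key=cv2.contourArea)
W=np.array([plane("top",q,.008)[:2] for q in cv2.convexHull(cn)[:,0]],np.float32)
print("board",cv2.minAreaRect(W))
# subpixel edges of board left/right/top/bottom at several positions
for y in (195,225,255): 
    d=np.diff(I[y-2:y+3,:,0].astype(float).mean(0)); a=200+np.argmax(d[200:230]); b=305+np.argmin(d[305:335]); print(y,a,b,plane("top",(a+.5,y),.008),plane("top",(b+.5,y),.008))
for x in (225,265,270,315):
    d=np.diff(I[:,x-2:x+3,0].astype(float).mean(1)); a=175+np.argmax(d[175:200]); b=255+np.argmin(d[255:275]); print(x,a,b,plane("top",(x,a+.5),.008),plane("top",(x,b+.5),.008))
```

```text
side cam [0.43811824 0.63210221 0.55889157] dict_keys(['fov_y', 'cx', 'cy', 'R', 't'])
top cam [ 0.37528329 -0.01308436  1.26608675] dict_keys(['fov_y', 'cx', 'cy', 'R', 't'])
tip (array([ 0.56502711, -0.29881298,  0.15493974]), np.float64(0.0012731604093495742)) [ 0.56548971 -0.29852184  0.156     ] [ 0.56403786 -0.29619118  0.156     ]
captop (array([0.58188175, 0.076545  , 0.03364231]), np.float64(0.002866840612790203)) [0.58259409 0.07637257 0.038     ] [0.57922812 0.08128683 0.038     ]
[(15, 91), (45, 91), (75, 91), (105, 91), (135, 92), (165, 92), (195, 92), (225, 92), (255, 92), (285, 92), (315, 92), (345, 103), (375, 92), (405, 92), (435, 93), (465, 93), (495, 93)]
board ((0.5531876087188721, -0.008999332785606384), (0.29800665378570557, 0.21968619525432587), 86.72801208496094)
195 212 319 [0.63519709 0.13640727 0.008     ] [ 0.63643891 -0.16368838  0.008     ]
225 210 318 [0.55033972 0.13965551 0.008     ] [ 0.5516566  -0.15929421  0.008     ]
255 207 316 [0.46765684 0.14555502 0.008     ] [ 0.46904629 -0.1522834   0.008     ]
225 183 261 [0.66845759 0.10203612 0.008     ] [0.4502558  0.09731821 0.008     ]
265 185 264 [ 0.66313082 -0.01078854  0.008     ] [ 0.44267139 -0.01174246  0.008     ]
270 186 264 [ 0.66030093 -0.02487663  0.008     ] [ 0.44273597 -0.0253479   0.008     ]
315 188 267 [ 0.65505077 -0.15140129  0.008     ] [ 0.43524121 -0.14760498  0.008     ]
```

The crops show the loose orange cap upright on the board, and the brown bottle with a bare cream spout and paper label. Their positions are cap ≈ (0.581, 0.078) and spout ≈ (0.565, -0.298). The measured board size matches 300×220, so the calibration holds. Next I move above the cap.

Call:
servo_tool([
  [13.1,21.6,-1,0,0,0],
  [13.1,21.6,-1,0,0,0],
  [13.1,21.6,-1,0,0,0],
  [13.1,21.6,-1,0,0,0],
  [13.1,21.6,-1,0,0,0],
  [13.1,21.6,-1,0,0,0],
  [13.1,21.6,-1,0,0,0],
  [13.1,21.6,-1,0,0,0],
  [13.1,21.6,-1,0,0,0],
  [13.1,21.6,-1,0,0,0],
], jaw=1)

```text
time: 1.1
eef_pos: [0.447, -0.1406, 0.2278]
tool_rot: [0.0, -0.158, 0.987, 0.001]
ft_force: [1.1, -0.4, -0.6]
width: 0.0856
```

Call:
servo_tool([
  [4.5,7.3,-1,0,0,0],
  [4.5,7.3,-1,0,0,0],
  [4.5,7.3,-1,0,0,0],
  [4.5,7.3,-1,0,0,0],
  [4.5,7.3,-2,0,0,0],
  [4.5,7.3,-4,0,0,0],
  [4.5,7.3,-4,0,0,0],
  [4.5,7.3,-4,0,0,0],
  [4.5,7.3,-4,0,0,0],
  [4.5,7.3,-4,0,0,0],
])

```text
time: 2.1
eef_pos: [0.583, 0.0782, 0.1105]
tool_rot: [0.002, -0.158, 0.987, 0.001]
ft_force: [1.0, 0.1, 1.0]
width: 0.0856
```

Run:
```python
from workcell import sense, vision
import cv2,numpy as np
s=vision.read_camera("side");t=vision.read_camera("top")
cv2.imwrite("pics/s1.png",s);cv2.imwrite("pics/t1.png",t)
a=cv2.resize(s[160:288,200:328],(400,400),interpolation=2);b=cv2.resize(t[150:278,170:298],(400,400),interpolation=2)
cv2.imwrite("pics/c1.png",np.hstack([a,b]));print(sense()["eef_pos"],sense()["ft_force"])
```

```text
[0.58284073 0.07825715 0.11030338] [ 0.4247476  -0.60381349  0.85835149]
```

View pics/c1.png

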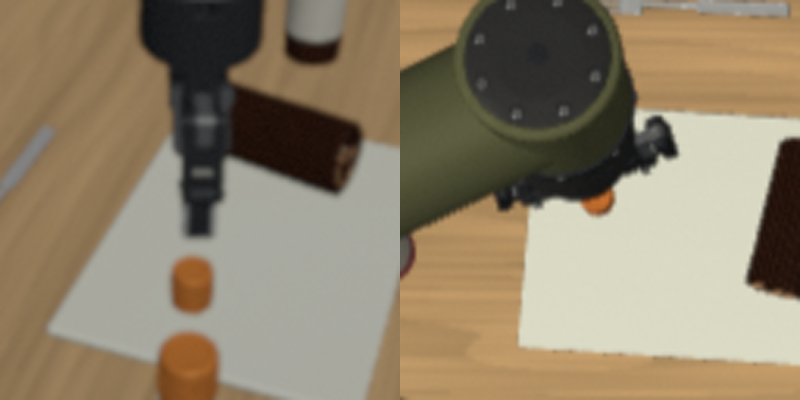

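Run:
```python
from h import *
for z in(.11,.093,.038,.023): print(z,proj("side",np.array([.583,.078,z])),proj("top",np.array([.583,.078,z])))
# near-finger tip (the +y finger)
R=np.array([-.312,.949]); p=np.array([.583,.078])-R*0
for sgn in(1,-1): print(proj("side",np.r_[p+sgn*.046*R,.10]))
I=cv2.imread("pics/s1.png"); h=cv2.cvtColor(I,cv2.COLOR_BGR2HSV); o=cv2.inRange(h,(5,150,100),(16,255,255))
k,l,st,c=cv2.connectedComponentsWithStats(o); print(st[1:],c[1:])
```

```text
0.11 [261.13510897 219.37826269] [230.21064982 206.95731859]
0.093 [260.9396392  225.79294422] [230.70267602 208.11549292]
0.038 [260.34030711 245.46107263] [232.20431349 211.65017858]
0.023 [260.1850734  250.55533773] [232.59154999 212.56168975]
[262.01603656 237.81320418]
[260.12184057 209.98251585]
[[256 243  11  16 160]
 [251 267  18  25 384]] [[261.        250.59375  ]
 [259.6484375 279.296875 ]]
```

The crop shows the fingers directly over the cap: finger column ≈263 and cap ≈261 in the side view, which matches the projection of the tool down to the cap. I descend and then close.

Call:
servo_tool([
  [0,-0.05,-1,0,0,0],
  [0,-0.05,-2,0,0,0],
  [0,-0.05,-2.4,0,0,0],
  [0,-0.05,-2.7,0,0,0],
  [0,-0.05,-2.7,0,0,0],
  [0,-0.05,-2.7,0,0,0],
])

```text
time: 2.8
eef_pos: [0.5837, 0.0769, 0.0308]
tool_rot: [0.003, -0.158, 0.987, 0.001]
ft_force: [-0.7, 0.2, 0.3]
width: 0.0853
```

Call:
servo_tool([
  [0,0,0,0,0,0],
  [0,0,0,0,0,0],
  [0,0,0,0,0,0],
  [0,0,0,0,0,0],
  [0,0,0,0,0,0],
  [0,0,0,0,0,0],
  [0,0,0,0,0,0],
  [0,0,0,0,0,0],
  [0,0,0,0,0,0],
  [0,0,0,0,0,0],
], jaw=-1)

```text
time: 3.8
eef_pos: [0.5841, 0.077, 0.0315]
tool_rot: [0.003, -0.158, 0.987, 0.001]
ft_force: [-0.9, 1.2, 5.0]
width: 0.0285
```

Call:
servo_tool([
  [0,0,1,0,0,0],
  [0,0,2.5,0,0,0],
  [0,0,4,0,0,0],
  [0,0,5.5,0,0,0],
  [0,0,6.5,0,0,0],
  [0,0,6.5,0,0,0],
  [0,0,6.5,0,0,0],
])

```text
time: 4.5
eef_pos: [0.5839, 0.0772, 0.226]
tool_rot: [0.003, -0.158, 0.987, 0.002]
ft_force: [0.6, -1.1, -2.0]
width: 0.0288
```

Run:
```python
from workcell import sense, vision
import cv2,numpy as np
s=vision.read_camera("side");t=vision.read_camera("top")
cv2.imwrite("pics/s2.png",s);cv2.imwrite("pics/t2.png",t)
a=cv2.resize(s[110:238,200:328],(400,400),interpolation=2);b=cv2.resize(t[150:278,170:298],(400,400),interpolation=2)
cv2.imwrite("pics/c2.png",np.hstack([a,b]));S=sense();print(S["eef_pos"],S["ft_force"],S["width"])
```

```text
[0.5834021  0.07697951 0.22423915] [-8.07846050e-04  8.43088244e-02 -8.08083039e-01] 0.02827724493444022
```

View pics/c2.png

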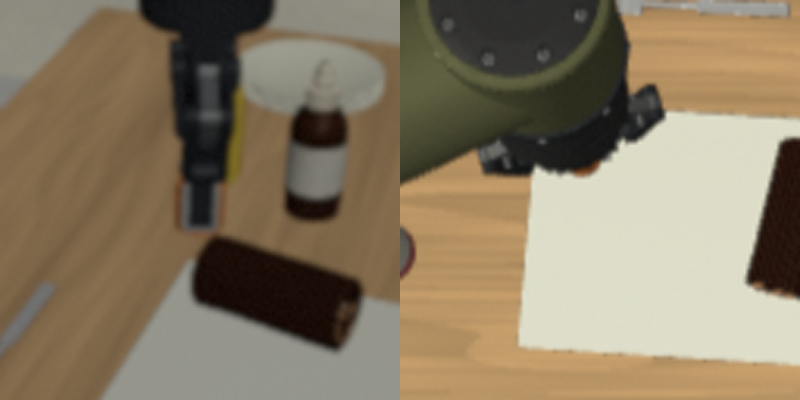

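Lifted: the side crop shows the cap gripped upright and centred on the finger (crop columns 178–224, finger ≈202). Next I use the held cap to find the image bias and correct the spout position.

Run:
```python
from h import *
I=cv2.imread("pics/s2.png");h=cv2.cvtColor(I,cv2.COLOR_BGR2HSV)
o=cv2.inRange(h,(3,110,60),(17,255,255))[160:190,250:280]; ys,xs=np.nonzero(o);print(xs.min()+250,xs.max()+250,ys.min()+160,ys.max()+160,(xs.min()+xs.max())/2+250)
print(proj("side",np.array([.5834,.077,.2157])),proj("side",np.array([.5834,.077,.2007])),proj("side",np.array([.5834,.077,.2307])))
# spout/collar in original images
for n,(x0,x1,y0,y1) in(("side",(290,316,122,150)),("top",(364,392,200,226))):
    I=cv2.imread(f"pics/{n}0.png"); c=cv2.resize(I[y0:y1,x0:x1],None,fx=14,fy=14,interpolation=2)
    for k in range(0,x1-x0,5): cv2.putText(c,str(x0+k),(k*14,10),0,.4,(0,0,255),1)
    for k in range(0,y1-y0,5): cv2.putText(c,str(y0+k),(0,k*14+7),0,.4,(0,255,0),1)
    cv2.imwrite(f"pics/sp_{n}.png",c)
for z in(.156,.132): print(proj("side",np.array([.565,-.298,z])),proj("top",np.array([.565,-.298,z])))
```

```text
250 279 160 189 264.5
[262.41310629 175.12147539] [262.20981336 181.82147552] [262.62154256 168.25196405]
[303.57526443 129.50953767] [381.79634322 211.49588648]
[302.81393454 137.28477657] [379.4105345  213.10007286]
```

View pics/sp_side.png

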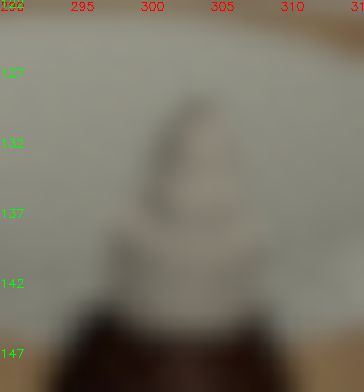

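View pics/sp_top.png

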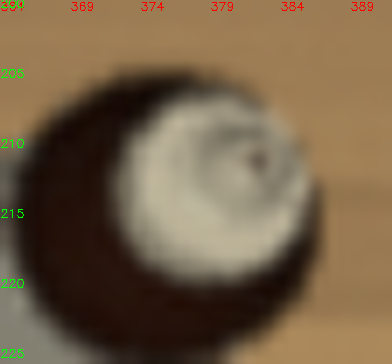

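Call:
servo_tool([
  [-0.1,-1.5,0,0,0,0],
  [-0.2,-3,0,0,0,0],
  [-0.3,-4.5,0,0,0,0],
  [-0.3,-6,0,0,0,0],
  [-0.4,-7.5,0,0,0,0],
  [-0.5,-9,0,0,0,0],
  [-0.5,-10.5,-0.2,0,0,0],
  [-0.6,-11.7,-0.4,0,0,0],
  [-0.6,-12.5,-0.5,0,0,0],
  [-0.6,-12.5,-0.5,0,0,0],
])

```text
time: 5.6
eef_pos: [0.5638, -0.3005, 0.2056]
tool_rot: [-0.001, -0.156, 0.988, 0.002]
ft_force: [-0.3, 0.5, -1.2]
width: 0.0285
```

Call:
servo_tool([
  [0,0,0,0,0,0],
  [0,0,0,0,0,0],
])

```text
time: 5.8
eef_pos: [0.5635, -0.2997, 0.2041]
tool_rot: [-0.002, -0.157, 0.988, 0.003]
ft_force: [-0.1, 1.7, -0.8]
width: 0.0285
```

Run:
```python
from h import *
from workcell import sense
s=vision.read_camera("side");t=vision.read_camera("top")
cv2.imwrite("pics/s3.png",s);cv2.imwrite("pics/t3.png",t)
a=cv2.resize(s[100:150,280:330],(400,400),interpolation=2);b=cv2.resize(t[150:250,320:420],(400,400),interpolation=2)
cv2.imwrite("pics/c3.png",np.hstack([a,b]));S=sense();p=S["eef_pos"];print(p,S["ft_force"],S["width"])
for d in(.0085+.015,-.0065,.0085): print(proj("side",p-[0,0,d]),proj("top",p-[0,0,d]))
```

```text
[ 0.56396947 -0.29952064  0.20532156] [-0.89119692  1.31294058 -0.37008324] 0.02841192276909066
[304.87579925 120.75520323] [385.13237447 210.11934868]
[305.89260934 110.44892941] [388.42516579 207.92914883]
[305.37985638 115.64613633] [386.75644004 209.03910161]
```

View pics/c3.png

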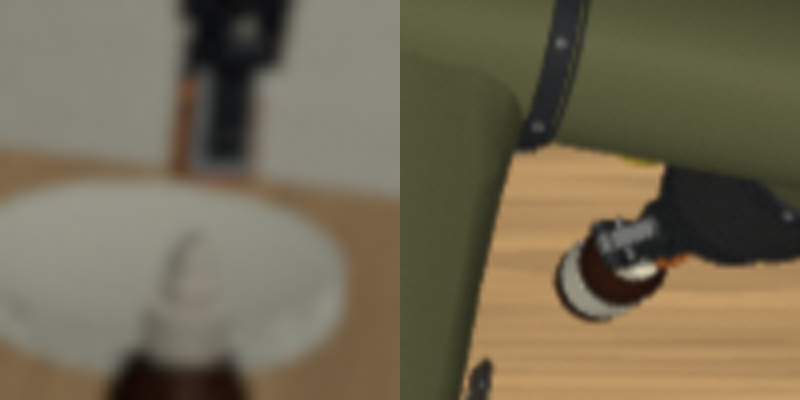

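Run:
```python
from h import *
s=cv2.imread("pics/s3.png").astype(int); s0=cv2.imread("pics/side0.png").astype(int)
d=np.abs(s-s0).sum(2)
for y in range(109,124): print(y,d[y,297:318].tolist())
print()
print("orange r-b");
for y in range(110,124): print(y,(s[y,297:318,2]-s[y,297:318,0]).tolist())
print("spout")
for y in range(126,147): print(y,s0[y,293:315].sum(1).tolist())
```

```text
109 [4, 6, 7, 2, 43, 123, 208, 219, 212, 255, 321, 341, 347, 318, 238, 145, 83, 45, 20, 0, 5]
110 [5, 4, 5, 3, 41, 120, 179, 173, 176, 234, 302, 331, 334, 298, 204, 96, 31, 5, 4, 4, 5]
111 [3, 4, 7, 2, 44, 121, 169, 164, 173, 235, 304, 330, 318, 285, 187, 84, 18, 0, 7, 6, 6]
112 [5, 7, 6, 7, 50, 133, 187, 170, 182, 239, 313, 324, 320, 279, 187, 88, 26, 1, 2, 6, 7]
113 [5, 5, 4, 8, 57, 155, 205, 179, 186, 247, 311, 331, 322, 277, 185, 92, 27, 3, 7, 7, 5]
114 [7, 6, 1, 14, 69, 158, 201, 175, 183, 254, 322, 329, 321, 268, 177, 83, 22, 2, 4, 5, 3]
115 [4, 1, 1, 21, 75, 164, 194, 176, 187, 260, 323, 324, 313, 259, 169, 78, 15, 4, 7, 6, 4]
116 [5, 6, 1, 24, 85, 164, 186, 178, 196, 267, 313, 309, 295, 240, 151, 66, 11, 5, 6, 6, 5]
117 [5, 5, 1, 27, 96, 170, 183, 173, 205, 275, 311, 310, 295, 230, 145, 64, 12, 4, 6, 5, 6]
118 [3, 6, 2, 32, 103, 177, 186, 171, 210, 277, 310, 318, 293, 223, 137, 62, 8, 3, 5, 5, 5]
119 [6, 5, 1, 37, 112, 179, 178, 161, 191, 247, 274, 269, 256, 201, 121, 50, 8, 4, 5, 4, 9]
120 [6, 5, 2, 41, 115, 175, 152, 134, 145, 171, 181, 185, 179, 151, 100, 40, 4, 7, 4, 3, 6
[... 3184 characters left out ...]
2, 374, 378, 389]
141 [364, 365, 368, 359, 327, 298, 294, 312, 330, 342, 349, 352, 343, 338, 334, 343, 365, 369, 369, 374, 383, 393]
142 [366, 365, 364, 345, 309, 285, 291, 313, 330, 341, 347, 346, 338, 331, 329, 342, 365, 373, 375, 379, 383, 388]
143 [364, 350, 322, 282, 248, 245, 275, 300, 327, 341, 347, 344, 334, 322, 309, 313, 338, 367, 381, 385, 387, 388]
144 [349, 318, 260, 191, 149, 172, 224, 264, 292, 312, 323, 320, 309, 283, 251, 249, 295, 351, 371, 376, 381, 379]
145 [333, 278, 189, 107, 65, 95, 143, 184, 215, 237, 245, 245, 231, 203, 164, 169, 244, 319, 350, 356, 353, 342]
146 [289, 217, 122, 56, 39, 51, 72, 101, 122, 141, 152, 148, 135, 116, 86, 105, 175, 258, 308, 322, 319, 302]
```

The side crop shows the cap axis ≈1.35 px (≈4 mm) short in x of the spout axis (cap centre col 306, spout axis ≈304.6 at the same row). I correct by +0.12 units and descend to just above the tip.

Call:
servo_tool([
  [0.12,0.03,0,0,0,0],
  [0.12,0.03,-0.2,0,0,0],
  [0.12,0.03,-0.4,0,0,0],
  [0.12,0.03,-0.6,0,0,0],
  [0.12,0.03,-0.7,0,0,0],
  [0.12,0.03,-0.7,0,0,0],
  [0.12,0.03,-0.7,0,0,0],
])

```text
time: 6.6
eef_pos: [0.5675, -0.2988, 0.1844]
tool_rot: [-0.001, -0.157, 0.988, 0.002]
ft_force: [-0.9, -0.1, 0.0]
width: 0.0285
```

Run:
```python
from h import *
from workcell import sense
s=vision.read_camera("side");t=vision.read_camera("top")
cv2.imwrite("pics/s4.png",s);cv2.imwrite("pics/t4.png",t)
a=cv2.resize(s[105:155,280:330],(400,400),interpolation=2);b=cv2.resize(t[190:240,350:400],(400,400),interpolation=2)
cv2.imwrite("pics/c4.png",np.hstack([a,b]));S=sense();p=S["eef_pos"];print(p,S["ft_force"],S["width"])
```

```text
[ 0.56762645 -0.29877691  0.18468996] [-0.20597874 -0.32907301  0.89922649] 0.028472687333085365
```

View pics/c4.png

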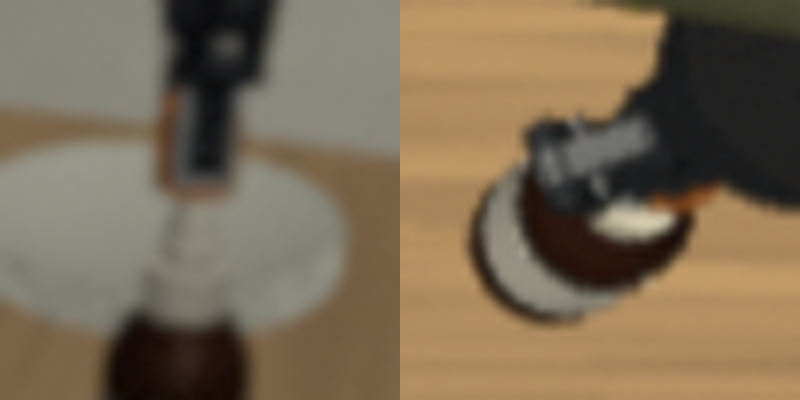

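The side crop shows the cap (cols 156–240, centre 198) in line with the spout axis (≈198 expected at that row). I descend over the spout, watching the force.

Call:
servo_tool([
  [0,0,-0.1,0,0,0],
  [0,0,-0.2,0,0,0],
  [0,0,-0.3,0,0,0],
  [0,0,-0.4,0,0,0],
  [0,0,-0.5,0,0,0],
  [0,0,-0.55,0,0,0],
])

```text
time: 7.3
eef_pos: [0.5675, -0.2987, 0.1677]
tool_rot: [-0.001, -0.157, 0.988, 0.002]
ft_force: [0.3, 0.6, -0.2]
width: 0.0286
```

Call:
servo_tool([
  [0,0,-0.04,0,0,0],
  [0,0,-0.08,0,0,0],
  [0,0,-0.12,0,0,0],
  [0,0,-0.16,0,0,0],
])

```text
time: 7.7
eef_pos: [0.5676, -0.2987, 0.1631]
tool_rot: [-0.001, -0.157, 0.988, 0.002]
ft_force: [0.2, 1.6, 2.8]
width: 0.0285
```

Run:
```python
from h import *
from workcell import sense
s=vision.read_camera("side")
cv2.imwrite("pics/s5.png",s)
cv2.imwrite("pics/c5.png",cv2.resize(s[105:185,270:350],(560,560),interpolation=2));S=sense();p=S["eef_pos"];print(p,S["ft_force"],S["torque"],S["width"])
```

```text
[ 0.56758881 -0.29865383  0.16302286] [-0.92381469  1.64423166  1.40825472] [0.24289441 0.11231481 0.0008925 ] 0.028611896497260963
```

View pics/c5.png

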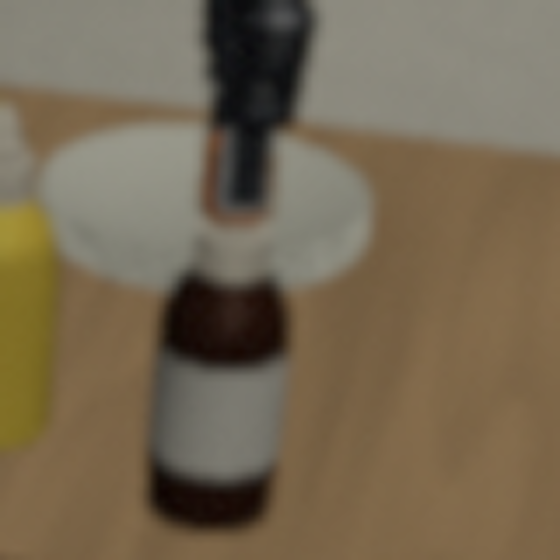

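The cap sits over the spout at bead height and the bottle is upright. Now I press down in small steps.

Call:
servo_tool([
  [0,0.02,-0.03,0,0,0],
  [0,0.02,-0.06,0,0,0],
])

```text
time: 7.95
eef_pos: [0.5679, -0.2983, 0.1626]
tool_rot: [-0.0, -0.157, 0.988, 0.002]
ft_force: [-0.9, 0.6, 7.3]
width: 0.029
```

Call:
servo_tool([
  [0,0,-0.03,0,0,0],
  [0,0,-0.06,0,0,0],
])

```text
time: 8.15
eef_pos: [0.5682, -0.2987, 0.1625]
tool_rot: [0.001, -0.157, 0.988, 0.001]
ft_force: [-1.3, 1.6, 8.9]
width: 0.0284
```

Call:
servo_tool([
  [0,0,-0.03,0,0,0],
  [0,0,-0.06,0,0,0],
])

```text
time: 8.35
eef_pos: [0.5686, -0.2991, 0.1625]
tool_rot: [0.002, -0.157, 0.988, -0.0]
ft_force: [-1.6, 1.7, 10.5]
width: 0.0285
```

Call:
servo_tool([
  [-0.02,0.02,-0.06,0,0,0],
  [-0.02,0.02,-0.08,0,0,0],
])

```text
time: 8.55
eef_pos: [0.5685, -0.299, 0.1624]
tool_rot: [0.003, -0.158, 0.988, -0.001]
ft_force: [-1.7, 0.9, 10.5]
width: 0.0285
```

Call:
servo_tool([
  [0,0,-0.08,0,0,0],
  [0,0,-0.1,0,0,0],
])

```text
time: 8.75
eef_pos: [0.5692, -0.2996, 0.1623]
tool_rot: [0.004, -0.158, 0.987, -0.003]
ft_force: [-2.0, 2.2, 11.9]
width: 0.0285
```

Call:
servo_tool([
  [-0.05,0.04,-0.1,0.006,0.012,0],
  [-0.05,0.04,-0.12,0.006,0.012,0],
])

```text
time: 8.95
eef_pos: [0.5685, -0.2991, 0.1617]
tool_rot: [0.0, -0.158, 0.987, -0.0]
ft_force: [-1.0, 1.2, 10.5]
width: 0.0285
```

Call:
servo_tool([
  [-0.03,0.03,-0.11,0.004,0.008,0],
  [-0.03,0.03,-0.13,0.004,0.008,0],
])

```text
time: 9.15
eef_pos: [0.5685, -0.2989, 0.1612]
tool_rot: [-0.002, -0.158, 0.987, 0.001]
ft_force: [-1.1, 2.3, 13.6]
width: 0.0286
```

Call:
servo_tool([
  [-0.02,0.02,-0.14,0,0,0],
  [-0.02,0.02,-0.16,0,0,0],
])

```text
time: 9.35
eef_pos: [0.5683, -0.2985, 0.1577]
tool_rot: [-0.001, -0.158, 0.987, 0.0]
ft_force: [-0.2, 0.2, -0.3]
width: 0.0289
```

Run:
```python
from h import *
from workcell import sense
s=vision.read_camera("side")
cv2.imwrite("pics/s6.png",s)
cv2.imwrite("pics/c6.png",cv2.resize(s[105:185,270:350],(560,560),interpolation=2));S=sense();p=S["eef_pos"];print(p,S["ft_force"],S["torque"],S["width"],S["tool_rot"])
```

```text
[ 0.56783906 -0.29814302  0.15617649] [ 0.23098985 -0.17413227 -0.28727324] [0.02299821 0.05350784 0.03112574] 0.028539096258216635 [-1.41317641e-03 -1.57998465e-01  9.87438017e-01  8.06724021e-04]
```

View pics/c6.png

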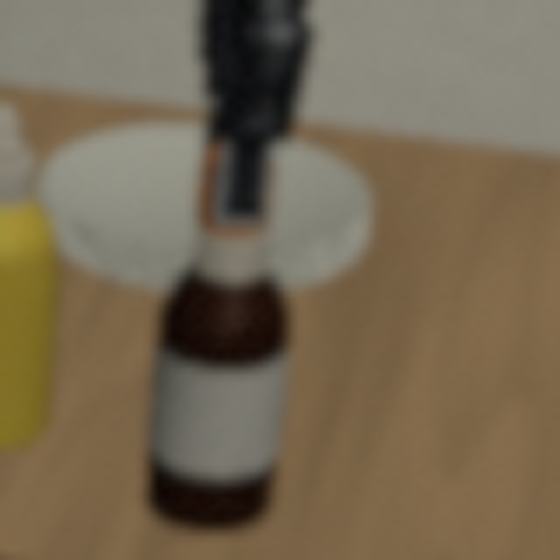

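The force dropped and the cap sank from z 0.1612 to 0.156 (the click). I keep pushing down onto the ledge.

Call:
servo_tool([
  [0,0,-0.04,0,0,0],
  [0,0,-0.06,0,0,0],
  [0,0,-0.08,0,0,0],
])

```text
time: 9.7
eef_pos: [0.5683, -0.2985, 0.1555]
tool_rot: [-0.001, -0.158, 0.987, -0.0]
ft_force: [-1.8, 1.8, 11.0]
width: 0.0282
```

Run:
```python
from h import *
from workcell import sense
for i in range(8):
    s=vision.read_camera("side"); S=sense(); print(round(S["time"],2),S["eef_pos"].round(4),S["ft_force"].round(1),S["tool_rot"].round(3))
t=vision.read_camera("top")
cv2.imwrite("pics/s7.png",s);cv2.imwrite("pics/t7.png",t)
a=cv2.resize(s[105:185,270:350],(400,400),interpolation=2);b=cv2.resize(t[190:240,350:400],(400,400),interpolation=2)
cv2.imwrite("pics/c7.png",np.hstack([a,b]))
```

```text
9.75 [ 0.5683 -0.2985  0.1555] [-1.7  2.   8.7] [-0.001 -0.158  0.987 -0.   ]
9.8 [ 0.5683 -0.2985  0.1556] [-1.3  1.7  9.3] [-0.001 -0.158  0.987 -0.   ]
9.85 [ 0.5683 -0.2984  0.1556] [-1.4  2.   8.4] [-0.001 -0.158  0.987 -0.   ]
9.9 [ 0.5683 -0.2985  0.1555] [-1.1  2.2  9.3] [-0.001 -0.158  0.987  0.   ]
9.95 [ 0.5683 -0.2985  0.1556] [-1.4  2.4 10. ] [-0.001 -0.158  0.987 -0.   ]
10.0 [ 0.5683 -0.2985  0.1556] [-1.7  0.8  9.3] [-0.001 -0.158  0.987 -0.   ]
10.05 [ 0.5683 -0.2985  0.1555] [-1.6  2.   8.4] [-0.001 -0.158  0.987  0.   ]
10.1 [ 0.5683 -0.2985  0.1555] [-2.1  1.7  9. ] [-0.001 -0.158  0.987 -0.   ]
```

View pics/c7.png

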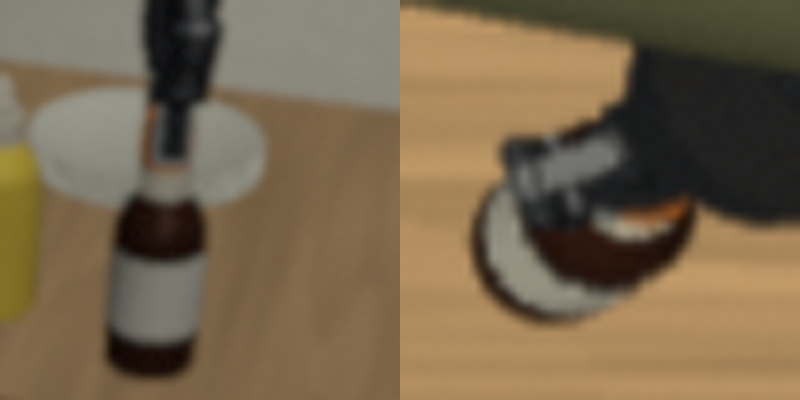

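The side crop shows the bottle upright with the cap rim meeting the collar. Holding force averages ≈9.1 N at z 0.1555, which is the predicted home height. I trim it up slightly.

Call:
servo_tool([
  [0,0,-0.07,0,0,0],
  [0,0,-0.07,0,0,0],
  [0,0,-0.07,0,0,0],
])

```text
time: 10.45
eef_pos: [0.5687, -0.2988, 0.1557]
tool_rot: [0.0, -0.158, 0.987, -0.001]
ft_force: [-1.7, 2.2, 10.0]
width: 0.0284
```

Run:
```python
from h import *
from workcell import sense
F=[]
for i in range(12):
    s=vision.read_camera("side"); S=sense(); F.append(S["ft_force"])
print(S["time"],S["eef_pos"].round(4),np.mean(F,0).round(2),S["tool_rot"].round(3))
a,b=cv2.imread("pics/side0.png"),s
h=lambda I,n:cv2.connectedComponentsWithStats(cv2.inRange(cv2.cvtColor(I,cv2.COLOR_BGR2HSV)[150:190,285:318],(0,0,0),(180,255,60)))[2:]
for I in(a,b):
    st,c=h(I,0); print([(st[i].tolist(),c[i].round(1)) for i in range(1,len(st)) if st[i,4]>20])
```

```text
11.05 [ 0.5687 -0.2988  0.1557] [-1.96  2.19 10.32] [ 0.    -0.158  0.987 -0.001]
[([8, 0, 18, 7, 121], array([16.4,  2.9])), ([6, 21, 17, 9, 103], array([14. , 25.8]))]
[([8, 0, 18, 7, 116], array([16.4,  2.8])), ([7, 21, 16, 9, 101], array([14.1, 25.8]))]
```

The push is steady at 10.3 N, and the bottle is where it was to within 0.1 px. I hand in.

```bash
python3 -c "
from workcell import hand_in
print(hand_in())"
```

```text
the job is handed in; nothing more can be done
None
```

I gripped the orange cap from the board, set it over the brown bottle's spout and pressed straight down until it clicked. I handed in at about 11 s with the arm still gripping and pressing on the cap.

- **Click:** the push built to about 13.6 N. It then fell to near 0 N as the cap sank from 0.161 to 0.156 m, finishing at the expected home height of about 0.1555 m.
- **Final push:** averaged 10.3 N down over the last 0.6 s, with about 3 N of sideways force left over (−2.0 N in x, +2.2 N in y).
- **Bottle:** upright in the side view, and its dark areas stayed within about 0.1 px of where they began.
- **Log, fork and pink bottle:** I did not touch them, but I did not separately measure them at the end.
- **Disagreement:** the side camera was off by about 1–1.5 px (3–4 mm), so I lined the cap up with the spout by comparing both in the same picture.

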